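# Park the long reamer in its snap-in bench stand

## Task

Park the long reamer in its wooden bench stand. First lay it in the sloping cradle, tip on the foot plate and handle up, and let go of it there so that it can be taken again by the end of its handle; then lower its tip into the stand's bore at a tilt, so that the collar passes under the spring clip, and straighten it until the neck snaps into the clip and the reamer stands upright with its tip on the bottom of the bore. Let go of it and leave the small things round about where they are.

Things in the scene. Friction and masses are not known exactly. Their poses are not given: they have to be found in the camera images.
- reamer: Hand reamer, 190 mm long, lying on the bench: round steel shank 10 mm thick, dark collar 18 mm thick, bare neck, black square handle 18 x 18 mm. x axis from tip to handle; origin halfway along on its underside, the reamer's axis 9 mm along its z from there (z is up as it starts). The handle's flat faces look along its y and z.
- reamer_tip (a point): The tip of the reamer, on its axis. From here up: tapered for 6 mm, collar from 75 to 85 mm, neck 10 mm thick from 85 to 128 mm, handle from 128 to 190 mm (the end).
- reamer_neck (a point): Point on the reamer's axis in its neck, 102 mm from the tip; it lies in the clip when parked.
- reamer_grip (a point): Centre of the reamer's handle, on the axis, 159 mm from the tip and 31 mm from the handle's end.
- cradle: Fixed wooden cradle: a board 44 mm wide sloping up at 45 degrees from an aluminium foot plate, with two vee saddles for the shank (22 and 104 mm up the slope, 36 mm wide on top). The board ends 113 mm from the foot plate, so the handle stands out free. Base 135 x 70 mm, origin on the bench under cradle_foot; x axis points level from the foot to the high end, z up.
- cradle_foot (a point): Where the centre of the reamer's tip comes to lie in the cradle (on the face of the foot plate, 34 mm above the bench, above the cradle's origin).
- cradle_neck (a point): Where the reamer's neck point comes to lie in the cradle: 102 mm from cradle_foot, 72 mm along the cradle's x and 72 mm higher. The laid reamer's axis runs from cradle_foot through here, 45 degrees up.
- stand: Fixed stand: wooden block 84 (x) x 90 (y) x 45 mm high with a blind bore in the middle of its top; at the back (+x) an aluminium post carries a spring clip straight over the bore, open to the front (-x). Nothing stands over the clip. Origin on the bench under the bore's axis, z up.
- stand_bore (a point): Centre of the bore's mouth, 45 mm above the bench. The bore is vertical, 22 mm in diameter, 35 mm deep (bottom 10 mm above the bench).
- stand_clip (a point): Centre of the clip, on the bore's axis, 112 mm above the bench. Clip 10 mm high, slot 12 mm wide; two spring rollers 10 mm in diameter at its mouth, 6 mm apart, reach 12 mm in front of the axis and yield to a push of about 5 N. The collar cannot pass the clip from above; parked, the collar's top is 12 mm under it.
- brass_weight: Bystander: small brass weight, 35 mm across, 44 mm tall; origin under it.
- wax_cake: Bystander: round cake of yellow wax, 71 mm across, 35 mm tall; origin under it.
- flux_tin: Bystander: flat round tin with a red lid, 63 mm across, 30 mm tall; origin under it.
Mind the look-alikes: they are no part of the job. What is shaped like the stand but blue or orange is not meant.

How it is judged (in metres and radians):
On the way, in this order (a step that is already met when the one before it is completed fails the run):
1. the reamer lies in the cradle, tip at the foot plate and handle up, let go (distance between reamer_tip and cradle_foot below 0.014 m and distance between reamer_neck and cradle_neck below 0.014 m and contact force between the fingers and reamer below 0.1 N), for 0.2 s.
2. the tip is in the bore while the reamer is still tilted (horizontal distance between reamer_tip and stand_bore below 0.012 m and z of reamer_tip in the frame of stand below 0.04 m and angle between reamer's own x axis and vertical between 0.15 and 0.8 rad).
At the end, for the whole second after the job is handed in: The reamer stands upright (within 0.1 rad) in the stand, its tip within 4 mm of the bottom of the bore and its neck point within 6 mm of the clip's centre, at rest and let go; the small things stand where they were (within 30 mm) (z of reamer_tip in the frame of stand below 0.014 m and horizontal distance between reamer_tip and stand_bore below 0.01 m and distance between reamer_neck and stand_clip below 0.006 m and angle between reamer's own x axis and vertical below 0.1 rad and linear speed of reamer below 0.02 m/s); the robot touches nothing.
It fails at once if a small thing beside the work is pushed away (30 mm) or knocked over (distance of any of brass_weight, wax_cake, flux_tin from where it was at the start of the episode above 0.03 m or angle between any of brass_weight, wax_cake, flux_tin's own z axis and vertical above 0.5 rad).
It also fails if it takes over 66 s, if anything falls off the work surface, if the arm or the gripper's body presses on something with over 40 N, if the wrist force passes 120 N, or if a joint passes its speed limit or range.

## Robot

A 6-joint arm with a two-finger parallel gripper is mounted at the origin on a cart in front of the work surface, level with it; the furniture and walls round the work are solid. World frame = base frame: x ahead of the robot, y to its left, z up, the work surface at z = 0. Lengths are in mm, angles in rad, forces in N, time in s.
With the tool pointing down it reaches from about 350 to 975 mm from the base axis. Payload 7.1 kg.
Tool frame: the origin (TCP) lies between the finger pads; the fingertips stand 8 mm ahead of it and the grasp point (between the pads) lies 11 mm behind it; x points along the fingers, y is the direction in which the jaws open and shut, and the axes are right-handed (so a half turn about x gives the same grasp; the last joint's range is limited). The gripper opens to 88 mm and grips with 3 to 60 N. Pads are 20 mm wide; open, the fingers measure 115 mm over their backs; the gripper's body (75 mm by 178 mm) begins 61 mm behind the grasp point.
Start: joints at [-1.204, 0.423, 1.63, -0, 1.089, -0.019], TCP at [235.204, -579.037, 230.675] pointing down, gripper open.
Joint ranges: [-3, 3], [-0.9, 2.11], [0.09, 2.58], [-1.31, 4.45], [0.11, 2.69], [-2.54, 2.54]. Speed limits (rad/s): [2.39, 2.39, 3.01, 3.14, 3.14, 3.14].

## Interface

Orientations are given as a rotation vector (axis times angle).
In Python, from workcell import ctrl gives the robot as it stands.
- The arm moves only by the tool apply_moves, never from a script. Its argument "increments" is a list of rows, each an object with "gripper": the opening in per cent of the stroke, from 0 (shut) to 100 (fully open); "delta_pos": the shift along the tool's x, y, z in cm, a list of three; "dr": the turn, a rotation vector about the tool's x, y, z in rad, a list of three. In form: [{"gripper": gripper, "delta_pos": [dx, dy, dz], "dr": [ax, ay, az]}, ...]. A call has exactly 5 rows; each row shifts and turns the commanded pose from where the row before left it, along the tool's axes as they then stand; what a row does not reach is not made up. A row lasts 1/12 s, in which the tool goes at most 41.7 mm and 7.16 degrees, less where a joint would pass 70% of its speed; a pose out of reach is approached as far as the arm can. A call with a gripper value outside its range is refused whole. The fingers move at their own pace and stop on an object; the grip force is fixed at half the most. Time passes only in rows, so rows that do not move let the fingers close, or fill a call up. It gives the time, the measured TCP pose, the force and the opening at its end, in the units of the state.
- ctrl.get_obs(): the state, without advancing time (a new reading comes with each control period).
- ctrl.get_image(name): name is "side" or "top" or "wrist"; returns a dict with "img" (480x640x3 uint8, red, green, blue), "range_z" (480x640 float32, mm along the optical axis (not along the pixel's ray), 0 where there is no reading), "mtx" (3x3 intrinsics, pixels), "rvec" (rotation vector, rad) and "tvec" (3), from world to camera coordinates, as OpenCV has them. Camera axes: x right, y down, z forward; pixel columns grow to the right and rows downward; lengths in mm; the calibration is good to about 2 mm. A picture is of the moment at which its call begins.
- ctrl.close_job(): hands the job in, once; it reports no verdict.
The state is a dict: "t": time; "qpos": joint angles; "qvel": joint speeds; "joint_torque": joint torques, N m; "ee_pos": TCP position; "orientation": TCP orientation; "ft_force": force on the tool from outside, world axes, zero at the start; "moment": the same for the moment, N m; "width": finger opening in mm.
Only numpy, scipy, OpenCV 4.12 (cv2) and the standard library are available. Lean on these libraries where they do the work, as an engineer would, in place of code of your own. Each camera call takes 0.05 s, during which the arm holds its last target. There are 200 camera calls.

## Working session

There is one attempt and no reset: what is moved stays moved. The work goes in short steps, Python scripts to look and compute and a tool call to move; the robot and the scene stay as the last step left them, time stands still between calls to the robot, and variables do not carry over. Pictures are saved under pics/ and viewed, about 8 in all and at most 12, crops included, and the job is handed in when it is done.

Besides the shell and the picture viewer there is one more tool, called as name([rows], argument=value, ...), one row to a line, values as JSON. apply_moves: Moves the arm, as the interface text tells. Its arguments: {"type":"object","properties":{"increments":{"type":"array","items":{"type":"object","properties":{"gripper":{"type":"number"},"delta_pos":{"type":"array","items":{"type":"number"}},"dr":{"type":"array","items":{"type":"number"}}}}}},"required":["increments"]}

```bash
mkdir -p pics
cat > h.py <<'E'
from workcell import ctrl
import numpy as np, cv2
from scipy.spatial.transform import Rotation as R
def shot(name,f=None):
    d=ctrl.get_image(name)
    if f:
        cv2.imwrite('pics/'+f,cv2.cvtColor(d['img'],cv2.COLOR_RGB2BGR)); np.savez('pics/'+f+'.npz',**d)
    return d
def world(d,u,v,z=None):
    """pixel->world by depth"""
    Rm=cv2.Rodrigues(np.array(d['rvec'],float))[0]; t=np.array(d['tvec'],float).ravel()
    ray=np.linalg.inv(d['mtx'])@[u,v,1]
    if z is None:
        return Rm.T@(ray*d['range_z'][int(round(v)),int(round(u))]-t)
    C=-Rm.T@t; w=Rm.T@ray
    return C+w*(z-C[2])/w[2]
def proj(d,P):
    return cv2.projectPoints(np.array(P,float).reshape(-1,3),np.array(d['rvec'],float),np.array(d['tvec'],float),np.array(d['mtx'],float),None)[0].reshape(-1,2)
E
python3 - <<'E'
from h import *
o=ctrl.get_obs(); print(o)
a=shot('top','top1.png');b=shot('side','side1.png')
for d in (a,b): print(d['mtx'],d['rvec'],d['tvec'])
E
```

```text
{'t': 0.0, 'qpos': array([-1.20403094e+00,  4.23840778e-01,  1.63067581e+00,  2.04956726e-05,
        1.08859275e+00, -1.90123245e-02]), 'qvel': array([-0.00085368,  0.0017813 , -0.00169894,  0.00265713, -0.00108338,
        0.00048937]), 'joint_torque': array([ 2.31055543e-03, -5.44612384e+01, -2.73663872e+01,  6.45213830e-02,
        2.27289641e-02, -1.05908914e-04]), 'ee_pos': array([ 235.00420521, -578.55649837,  229.90729907]), 'orientation': array([ 2.01043093,  0.39424415, -2.01093185]), 'ft_force': array([-0.31316296,  0.37401608,  0.17393539]), 'moment': array([ 0.00772352,  0.01865753, -0.03393466]), 'width': 87.57948572234537}
[[557.74344207   0.         321.17225465]
 [  0.         557.74344207 245.20872068]
 [  0.           0.           1.        ]] [ 2.18509976 -2.15223504  0.13107121] [  84.26418693  551.96298341 1590.73349569]
[[612.33840178   0.         319.54509456]
 [  0.         612.33840178 229.90445838]
 [  0.           0.           1.        ]] [ 0.63348737 -2.24317276  1.55922768] [ 529.52406874  157.27937292 1163.51138967]
```

View pics/top1.png

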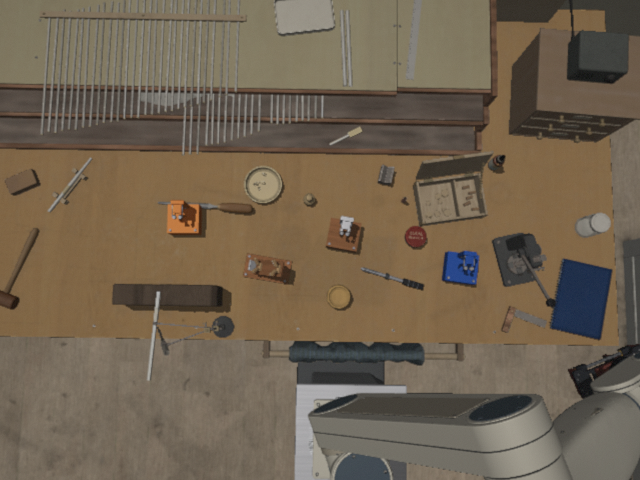

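View pics/side1.png

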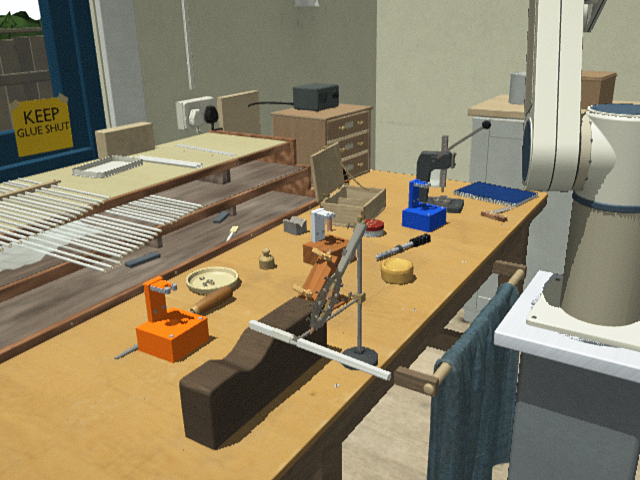

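The top view shows the reamer from (362,269) to a black handle end at (423,288). The wooden stand is at (344,235) and the cradle at (268,267). The wax is at (339,297), the tin at (416,237) and the weight at (309,200). The blue and orange stands are decoys.

Run:
```python
import cv2
a=cv2.imread('pics/top1.png')[205:305,235:435]
cv2.imwrite('pics/crop1.png',cv2.resize(a,None,fx=4,fy=4,interpolation=cv2.INTER_CUBIC))
from h import *
d=np.load('pics/top1.png.npz')
for n,u,v in [('tip',363,269),('shank',380,275),('handle',410,284),('end',422,288),('standtop',335,245),('wax',339,297),('tin',416,237),('brass',309,200),('bench',340,275)]: print(n,world(d,u,v).round(1))
np.set_printoptions(linewidth=200,suppress=True)
# height map of cradle & stand
for name,r,c in [('cradle',range(248,286,2),range(240,298,3)),('stand',range(214,256,2),range(324,364,2))]:
    print(name,list(c))
    for v in r: print(v,[int(world(d,u,v)[2]) for u in c])
```

```text
tip [484.3 -30.7  15.4]
shank [467.9 -81.2   9.3]
handle [ 442.6 -168.    15.8]
end [ 431.3 -202.5   18.5]
standtop [550.7  52.8  40.9]
wax [401.6  38.8  23.2]
tin [ 579.2 -183.8   29. ]
brass [680.6 130.   44.9]
bench [466.4  35.8   3.8]
cradle [240, 243, 246, 249, 252, 255, 258, 261, 264, 267, 270, 273, 276, 279, 282, 285, 288, 291, 294, 297]
248 [0, 0, 1, 1, -1, 0, -7, 4, 0, 1, 3, -2, 8, 3, 0, -3, 0, 5, 7, 0]
250 [-4, -4, 0, 0, 0, -3, -6, 2, 1, -2, -3, 0, -3, 1, 2, 1, 0, 0, 3, -7]
252 [-3, 0, -3, 2, -4, -1, -1, -6, -2, 0, 0, 2, -1, -4, 0, 0, -1, 3, -5, -1]
254 [3, 3, 0, 8, 9, 0, 0, -4, 2, -4, 4, 0, 0, 5, -1, -1, 4, 1, 0, 9]
256 [1, -1, -1, 7, 8, 10, 3, 6, 5, -4, 3, 0, 1, 5, 4, 2, -1, 0, 2, -7]
258 [-4, -3, -2, 7, 4, 57, 2, 0, 3, 4, 7, 0, -1, 1, -6, 0, 1, 2, -8, 0]
260 [-1, 0, 4, 8, -2, 52, 24, 39, 44, 50, 1, 111, 5, 1, 0, 10, -6, -7, -4, -5]
262 [4, -8, 6, 1, 33, 49, 54, 42, 46, 51, 65, 110, 112, 97, 94, 2, 9, 4, -5, -2]
264 [-6, 0, 6, 32, 25, 16, 45, 42, 54, 57, 65, 74, 109, 94, 102, 1, 4, 10, 4, -4]
266 [2, -5, 4, 37, 32, 21, 36, 46, 40, 54, 66, 73, 112, 108, 105, 3, 9, 10, 0, -
[... 1822 characters left out ...]
, 43, 45, 48, 42, 35, 46, 10, 44, 48, 45, 42, 45, 48, 44, 0, 3]
240 [1, -1, 50, 46, 45, 49, 45, 44, 43, 41, 47, 48, 38, 47, 39, 44, 44, 47, -1, 2]
242 [-6, 2, 40, 45, 40, 48, 41, 51, 47, 48, 48, 43, 45, 38, 45, 49, 46, 47, 2, -4]
244 [-2, 38, 50, 45, 50, 48, 39, 43, 45, 44, 47, 46, 39, 45, 47, 44, 49, -5, -4, 0]
246 [-1, 36, 43, 46, 43, 44, 46, 43, 47, 42, 46, 46, 50, 43, 47, 46, 44, 4, -4, -1]
248 [0, -9, -3, -3, 6, 22, 32, 41, 52, 42, 41, 41, 50, 45, 48, 45, 46, 7, 0, 1]
250 [4, 2, 6, -1, 1, -4, -2, 4, -6, 7, 18, 31, 36, 46, 44, 49, 51, 2, 3, -1]
252 [-2, 7, -7, -1, -4, -3, 8, 0, -1, 2, 3, -5, 0, -1, 3, 9, -5, 0, 1, -1]
254 [3, -8, 5, 3, -1, 0, 4, -4, 4, 1, -8, 2, 6, 6, -2, 0, -1, 2, 5, 4]
```

View pics/crop1.png

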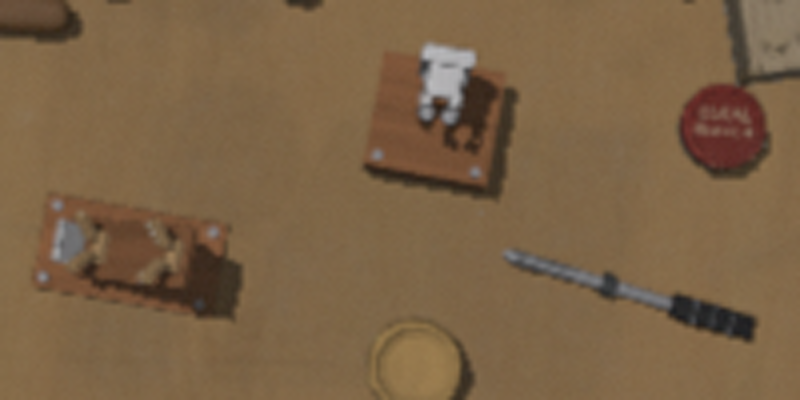

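The crop shows the cradle's foot plate at the left (crop 68,240) and its high end at the right. The clip opens toward the image bottom. Next I compute coarse poses.

```bash
cat >> h.py <<'E'
np.set_printoptions(linewidth=200,suppress=True,precision=3)
def ori(a,yhint):
    """rotation with tool x = a, tool y ~ yhint"""
    a=np.array(a,float);a/=np.linalg.norm(a);y=np.array(yhint,float);y-=a*(y@a);y/=np.linalg.norm(y)
    return R.from_matrix(np.c_[a,y,np.cross(a,y)])
def plan(p,Rt,n,start=None):
    """rows (cm,rad) from current measured pose to target in n equal steps; screw-wise constant local twist for rotation, straight path"""
    if start is None:
        o=ctrl.get_obs(); p0=o['ee_pos'];R0=R.from_rotvec(o['orientation'])
    else: p0,R0=start
    dr=(R0.inv()*Rt).as_rotvec()
    print('dist',np.linalg.norm(p-p0),'ang',np.degrees(np.linalg.norm(dr)),'dr/row',(dr/n).round(4))
    Rc=R0;dp=(np.array(p)-p0)/n
    for i in range(n):
        print(i,(Rc.inv().apply(dp)/10).round(2)); Rc=Rc*R.from_rotvec(dr/n)
    return p,Rt
E
python3 - <<'E'
from h import *
d=np.load('pics/top1.png.npz')
P=lambda x,y,z:world(d,235+x/4-.375,205+y/4-.375,z)
tip=P(508,256,9);end=P(753,328,9);h=(end-tip)/np.linalg.norm(end-tip)
print('reamer',tip,end,np.linalg.norm(end-tip),h)
c=[P(*q,45) for q in [(385,52),(507,75),(490,190),(367,166)]]
print('stand',np.mean(c,0),[ (c[i]-c[i-1]) for i in range(4)])
b=[P(*q,10) for q in [(52,192),(232,222),(218,317),(34,287)]]
print('cradle',np.array(b),[ (b[i]-b[i-1]) for i in range(4)])
o=ctrl.get_obs();Rt=R.from_rotvec(o['orientation']);print(Rt.as_matrix())
w=ctrl.get_image('wrist');Rm=cv2.Rodrigues(np.array(w['rvec'],float))[0]
C=-Rm.T@np.array(w['tvec']).ravel();print('cam in tool',Rt.inv().apply(C-o['ee_pos']),'cam axes in tool\n',Rt.inv().as_matrix()@Rm.T,w['mtx'])
E
```

```text
reamer [485.76 -27.22   9.  ] [ 435.755 -206.907    9.   ] 186.5147894846887 [-0.268 -0.963  0.   ]
stand [580.328  27.468  45.   ] [array([ 83.235, -11.909,   0.   ]), array([-15.402, -88.505,   0.   ]), array([-83.809,  11.688,   0.   ]), array([15.977, 88.725,  0.   ])]
cradle [[527.591 307.923  10.   ]
 [507.556 175.508  10.   ]
 [437.876 184.309  10.   ]
 [457.725 319.013  10.   ]] [array([ 69.866, -11.09 ,   0.   ]), array([ -20.034, -132.415,    0.   ]), array([-69.681,   8.801,   0.   ]), array([ 19.849, 134.704,   0.   ])]
[[-0.001  0.376 -0.926]
 [ 0.001 -0.926 -0.376]
 [-1.    -0.001 -0.   ]]
cam in tool [-153.633   -0.795  -69.226] cam axes in tool
 [[ 0.001 -0.254  0.967]
 [ 1.     0.001 -0.   ]
 [-0.     0.967  0.254]] [[408.651   0.    314.296]
 [  0.    408.651 238.301]
 [  0.      0.      1.   ]]
```

Run:
```python
from h import *
h=np.array([-.268,-.963,0]);l=np.radians(25)
Rt=ori(-np.cos(l)*np.array([0,0,1])-np.sin(l)*h,[.963,-.268,0])
plan(np.array([443.9,-177.7,120]),Rt,15)
```

```text
dist 465.2939319333457 ang 57.6069779052718 dr/row [-0.06   0.027 -0.013]
0 [ 0.74 -1.95 -2.3 ]
1 [ 0.82 -1.8  -2.39]
2 [ 0.91 -1.64 -2.47]
3 [ 1.   -1.48 -2.53]
4 [ 1.09 -1.31 -2.59]
5 [ 1.18 -1.14 -2.63]
6 [ 1.26 -0.97 -2.66]
7 [ 1.34 -0.79 -2.68]
8 [ 1.43 -0.61 -2.69]
9 [ 1.51 -0.43 -2.68]
10 [ 1.58 -0.25 -2.66]
11 [ 1.65 -0.07 -2.62]
12 [ 1.72  0.11 -2.58]
13 [ 1.79  0.28 -2.52]
14 [ 1.85  0.46 -2.45]
```

apply_moves([
  {"gripper": 100,"delta_pos": [0.74,-1.95,-2.3],"dr": [-0.06,0.027,-0.013]},
  {"gripper": 100,"delta_pos": [0.82,-1.8,-2.39],"dr": [-0.06,0.027,-0.013]},
  {"gripper": 100,"delta_pos": [0.91,-1.64,-2.47],"dr": [-0.06,0.027,-0.013]},
  {"gripper": 100,"delta_pos": [1.0,-1.48,-2.53],"dr": [-0.06,0.027,-0.013]},
  {"gripper": 100,"delta_pos": [1.09,-1.31,-2.59],"dr": [-0.06,0.027,-0.013]},
])

```text
t: 0.57
ee_pos: [305.3, -444.1, 193.4]
orientation: [1.968, 0.752, -1.73]
ft_force: [-0.4, -0.7, 0.3]
width: 87.6
```

apply_moves([
  {"gripper": 100,"delta_pos": [1.18,-1.14,-2.63],"dr": [-0.06,0.027,-0.013]},
  {"gripper": 100,"delta_pos": [1.26,-0.97,-2.66],"dr": [-0.06,0.027,-0.013]},
  {"gripper": 100,"delta_pos": [1.34,-0.79,-2.68],"dr": [-0.06,0.027,-0.013]},
  {"gripper": 100,"delta_pos": [1.43,-0.61,-2.69],"dr": [-0.06,0.027,-0.013]},
  {"gripper": 100,"delta_pos": [1.51,-0.43,-2.68],"dr": [-0.06,0.027,-0.013]},
])

```text
t: 0.98
ee_pos: [374.9, -310.7, 156.6]
orientation: [1.882, 1.066, -1.431]
ft_force: [0.9, -1.1, 0.5]
width: 87.5
```

apply_moves([
  {"gripper": 100,"delta_pos": [1.58,-0.25,-2.66],"dr": [-0.06,0.027,-0.013]},
  {"gripper": 100,"delta_pos": [1.65,-0.07,-2.62],"dr": [-0.06,0.027,-0.013]},
  {"gripper": 100,"delta_pos": [1.72,0.11,-2.58],"dr": [-0.06,0.027,-0.013]},
  {"gripper": 100,"delta_pos": [1.79,0.28,-2.52],"dr": [-0.06,0.027,-0.013]},
  {"gripper": 100,"delta_pos": [1.85,0.46,-2.45],"dr": [-0.06,0.027,-0.013]},
])

```text
t: 1.4
ee_pos: [444.7, -177.1, 119.8]
orientation: [1.758, 1.336, -1.117]
ft_force: [0.4, -0.3, -0.5]
width: 88.1
```

Run:
```python
from h import *
w=shot('wrist','w1.png')
o=ctrl.get_obs();print(o['t'],o['qpos'],o['ee_pos'])
h=np.array([-.268,-.963,0]);l=np.radians(25)
Rt=ori(-np.cos(l)*np.array([0,0,1])-np.sin(l)*h,[.963,-.268,0])
print(proj(w,[[485.8,-27.2,9],[435.8,-206.9,9],[443.9,-177.7,13]]))
plan(np.array([443.9,-177.7,13]),Rt,4)
```

```text
1.45 [-0.649  0.473  1.974  0.513  0.934 -0.745] [ 445.246 -173.384  118.582]
[[314.283  96.942]
 [313.269 357.905]
 [313.423 311.189]]
dist 105.67845951571653 ang 0.5257888013788603 dr/row [ 0.002 -0.001  0.   ]
0 [ 2.34 -0.01  1.22]
1 [ 2.34 -0.01  1.22]
2 [ 2.34 -0.01  1.22]
3 [ 2.34 -0.01  1.22]
```

View pics/w1.png

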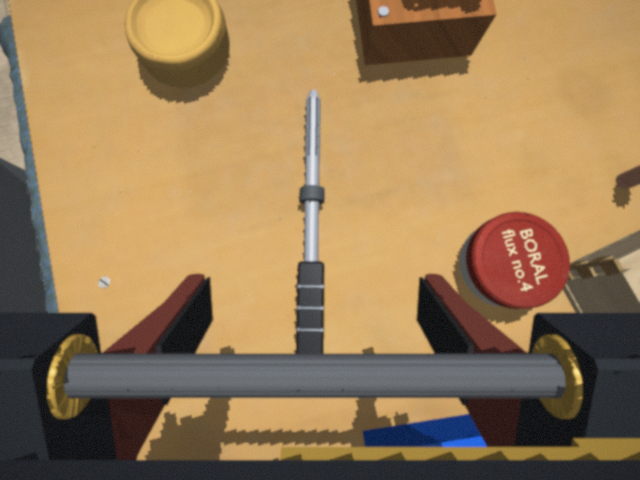

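The wrist view shows the reamer centred between the fingers. Its tip is at (313,90) and its collar at (312,194), and the handle starts at (311,262), which agrees with the prediction. I descend and close.

apply_moves([
  {"gripper": 100,"delta_pos": [2.42,0,1.13],"dr": [0,0,0]},
  {"gripper": 100,"delta_pos": [2.42,0,1.13],"dr": [0,0,0]},
  {"gripper": 100,"delta_pos": [2.42,0,1.13],"dr": [0,0,0]},
  {"gripper": 100,"delta_pos": [2.42,0,1.13],"dr": [0,0,0]},
  {"gripper": 60,"delta_pos": [0,0,0],"dr": [0,0,0]},
])

```text
t: 1.87
ee_pos: [444.2, -178.3, 11.5]
orientation: [1.761, 1.337, -1.121]
ft_force: [-1.1, 0.8, 2.7]
width: 83.9
```

apply_moves([
  {"gripper": 0,"delta_pos": [0,0,0],"dr": [0,0,0]},
  {"gripper": 0,"delta_pos": [0,0,0],"dr": [0,0,0]},
  {"gripper": 0,"delta_pos": [0,0,0],"dr": [0,0,0]},
  {"gripper": 0,"delta_pos": [0,0,0],"dr": [0,0,0]},
  {"gripper": 0,"delta_pos": [0,0,0],"dr": [0,0,0]},
])

```text
t: 2.28
ee_pos: [444.6, -178.8, 13.6]
orientation: [1.759, 1.333, -1.12]
ft_force: [1.4, -0.1, 1.1]
width: 51.5
```

apply_moves([
  {"gripper": 0,"delta_pos": [0,0,0],"dr": [0,0,0]},
  {"gripper": 0,"delta_pos": [0,0,0],"dr": [0,0,0]},
  {"gripper": 0,"delta_pos": [0,0,0],"dr": [0,0,0]},
  {"gripper": 0,"delta_pos": [0,0,0],"dr": [0,0,0]},
  {"gripper": 0,"delta_pos": [0,0,0],"dr": [0,0,0]},
])

```text
t: 2.7
ee_pos: [444.5, -178.7, 13.3]
orientation: [1.759, 1.334, -1.12]
ft_force: [-1.3, -1.4, -0.1]
width: 18.1
```

apply_moves([
  {"gripper": 0,"delta_pos": [0,0,0],"dr": [0,0,0]},
  {"gripper": 0,"delta_pos": [-1.81,0,-0.85],"dr": [0,0,0]},
  {"gripper": 0,"delta_pos": [-2.72,0,-1.27],"dr": [0,0,0]},
  {"gripper": 0,"delta_pos": [-2.72,0,-1.27],"dr": [0,0,0]},
  {"gripper": 0,"delta_pos": [-2.72,0,-1.27],"dr": [0,0,0]},
])

```text
t: 3.12
ee_pos: [443.7, -178.0, 124.2]
orientation: [1.759, 1.335, -1.121]
ft_force: [0.1, -0.1, -1.0]
width: 17.6
```

Run:
```python
from h import *
d=np.load('pics/top1.png.npz')
b=np.array([[527.591,307.923],[507.556,175.508],[437.876,184.309],[457.725,319.013]])
h=np.array([-.147,-.989]);h/=np.linalg.norm(h);s=np.array([-h[1],h[0]])
lowmid=(b[0]+b[3])/2; himid=(b[1]+b[2])/2; print('low mid',lowmid,'high mid',himid)
pts=[]
for v in range(252,286):
  for u in range(240,300):
    p=world(d,u,v); q=p[:2]-lowmid
    pts.append((q@h,q@s,p[2],u,v))
pts=np.array(pts)
for lo in range(-4,140,4):
    m=(abs(pts[:,1])<8)&(pts[:,0]>=lo)&(pts[:,0]<lo+4)
    print(lo,m.sum(),np.median(pts[m,2]).round(0), end=' | ')
o=ctrl.get_obs();print(o['ee_pos'],o['width'],o['qpos'])
a=cv2.imread('pics/side1.png')[210:380,270:390]
cv2.imwrite('pics/crop2.png',cv2.resize(a,None,fx=3.5,fy=3.5,interpolation=cv2.INTER_CUBIC))
```

```text
low mid [492.658 313.468] high mid [472.716 179.909]
-4 6 3.0 | 0 9 7.0 | 4 6 4.0 | 8 1 11.0 | 12 6 33.0 | 16 9 35.0 | 20 8 30.0 | 24 10 26.0 | 28 5 24.0 | 32 8 22.0 | 36 6 51.0 | 40 8 43.0 | 44 8 41.0 | 48 8 41.0 | 52 8 43.0 | 56 7 46.0 | 60 7 50.0 | 64 6 56.0 | 68 8 58.0 | 72 8 62.0 | 76 7 67.0 | 80 7 70.0 | 84 8 74.0 | 88 6 78.0 | 92 8 93.0 | 96 8 108.0 | 100 8 98.0 | 104 8 100.0 | 108 8 99.0 | 112 17 97.0 | 116 10 8.0 | 120 8 3.0 | 124 7 5.0 | 128 8 8.0 | 132 7 -1.0 | 136 9 -1.0 | [ 443.722 -178.044  124.17 ] 17.639888600142687 [-0.656  0.462  1.972  0.504  0.943 -0.734]
```

```bash
cat >> h.py <<'E'
hc=np.array([-.147,-.989,0]);hc/=np.linalg.norm(hc);Z=np.array([0,0,1.])
foot=np.array([489.9,294.7,34]);u=(hc+Z)/2**.5;n=(Z-hc)/2**.5
E
python3 - <<'E'
from h import *
h=np.array([-.268,-.963,0]);l=np.radians(25)
R0=ori(-np.cos(l)*Z-np.sin(l)*h,[.963,-.268,0])
l=np.radians(20)
Rt=ori(-np.cos(l)*Z+np.sin(l)*hc,[-hc[1],hc[0],0])
s=plan(np.array([450,-150,250]),Rt,8,(np.array([443.9,-178,123]),R0))
plan(np.array([473.3,183.3,250]),Rt,10,s)
E
```

```text
dist 130.19297216055864 ang 45.518796524896196 dr/row [-0.016 -0.098 -0.001]
0 [-1.29 -0.02 -0.99]
1 [-1.38 -0.01 -0.86]
2 [-1.46  0.01 -0.73]
3 [-1.52  0.01 -0.58]
4 [-1.57  0.02 -0.43]
5 [-1.6   0.03 -0.27]
6 [-1.62  0.03 -0.11]
7 [-1.63  0.03  0.05]
dist 334.1134238548341 ang 0.0 dr/row [0. 0. 0.]
0 [-1.14 -0.26 -3.13]
1 [-1.14 -0.26 -3.13]
2 [-1.14 -0.26 -3.13]
3 [-1.14 -0.26 -3.13]
4 [-1.14 -0.26 -3.13]
5 [-1.14 -0.26 -3.13]
6 [-1.14 -0.26 -3.13]
7 [-1.14 -0.26 -3.13]
8 [-1.14 -0.26 -3.13]
9 [-1.14 -0.26 -3.13]
```

apply_moves([
  {"gripper": 0,"delta_pos": [-1.29,-0.02,-0.99],"dr": [-0.016,-0.098,-0.001]},
  {"gripper": 0,"delta_pos": [-1.38,-0.01,-0.86],"dr": [-0.016,-0.098,-0.001]},
  {"gripper": 0,"delta_pos": [-1.46,0.01,-0.73],"dr": [-0.016,-0.098,-0.001]},
  {"gripper": 0,"delta_pos": [-1.52,0.01,-0.58],"dr": [-0.016,-0.098,-0.001]},
  {"gripper": 0,"delta_pos": [-1.57,0.02,-0.43],"dr": [-0.016,-0.098,-0.001]},
])

```text
t: 3.53
ee_pos: [448.0, -160.7, 204.2]
orientation: [1.306, 1.057, -1.371]
ft_force: [-0.6, 0.3, -1.5]
width: 17.9
```

apply_moves([
  {"gripper": 0,"delta_pos": [-1.6,0.03,-0.27],"dr": [-0.016,-0.098,-0.001]},
  {"gripper": 0,"delta_pos": [-1.62,0.03,-0.11],"dr": [-0.016,-0.098,-0.001]},
  {"gripper": 0,"delta_pos": [-1.63,0.03,0.05],"dr": [-0.016,-0.098,-0.001]},
  {"gripper": 0,"delta_pos": [-0.57,-0.13,-1.57],"dr": [0,0,0]},
  {"gripper": 0,"delta_pos": [-1.14,-0.26,-3.13],"dr": [0,0,0]},
])

```text
t: 3.95
ee_pos: [453.7, -99.7, 250.9]
orientation: [1.033, 0.889, -1.477]
ft_force: [0.9, -0.7, -0.8]
width: 17.5
```

apply_moves([
  {"gripper": 0,"delta_pos": [-1.14,-0.26,-3.13],"dr": [0,0,0]},
  {"gripper": 0,"delta_pos": [-1.14,-0.26,-3.13],"dr": [0,0,0]},
  {"gripper": 0,"delta_pos": [-1.14,-0.26,-3.13],"dr": [0,0,0]},
  {"gripper": 0,"delta_pos": [-1.14,-0.26,-3.13],"dr": [0,0,0]},
  {"gripper": 0,"delta_pos": [-1.14,-0.26,-3.13],"dr": [0,0,0]},
])

```text
t: 4.37
ee_pos: [464.4, 68.4, 249.7]
orientation: [1.032, 0.891, -1.477]
ft_force: [0.7, -0.6, -1.1]
width: 17.7
```

apply_moves([
  {"gripper": 0,"delta_pos": [-1.14,-0.26,-3.13],"dr": [0,0,0]},
  {"gripper": 0,"delta_pos": [-1.14,-0.26,-3.13],"dr": [0,0,0]},
  {"gripper": 0,"delta_pos": [-1.14,-0.26,-3.13],"dr": [0,0,0]},
  {"gripper": 0,"delta_pos": [-0.57,-0.13,-1.57],"dr": [0,0,0]},
  {"gripper": 0,"delta_pos": [0,0,0],"dr": [0,0,0]},
])

```text
t: 4.78
ee_pos: [473.1, 186.6, 249.2]
orientation: [1.032, 0.893, -1.474]
ft_force: [0.3, -0.9, -0.2]
width: 17.8
```

Run:
```python
from h import *
d=shot('side','s2.png');w=shot('wrist','w2.png')
o=ctrl.get_obs();print(o['t'],o['qpos'],o['ee_pos'],o['width'],R.from_rotvec(o['orientation']).as_matrix())
tcp=o['ee_pos'];tip=tcp-160.5*u-4.3*n
P=[tip,tip+80*u,tip+190*u,foot,foot+102*u]
print(tip,proj(d,P),proj(w,P))
W=np.hstack([w['img'][:, :, ::-1],d['img'][:,:,::-1][:,:]])
a=d['img'][150:370,240:420,::-1]
cv2.imwrite('pics/s2c.png',cv2.resize(a,None,fx=2.7,fy=2.7,interpolation=cv2.INTER_CUBIC))
```

```text
4.8833 [ 0.51   0.336  1.764 -0.29   1.274  0.773] [472.442 183.414 249.194] 17.803311816937864 [[-0.05   0.99  -0.135]
 [-0.341 -0.144 -0.929]
 [-0.939  0.     0.345]]
[488.68  292.664 132.662] [[296.619 250.799]
 [315.992 214.136]
 [341.53  165.803]
 [297.215 298.988]
 [321.106 252.691]] [[315.651 -22.3  ]
 [315.126 131.   ]
 [314.258 384.451]
 [316.663 -32.861]
 [316.258 105.191]]
```

View pics/w2.png

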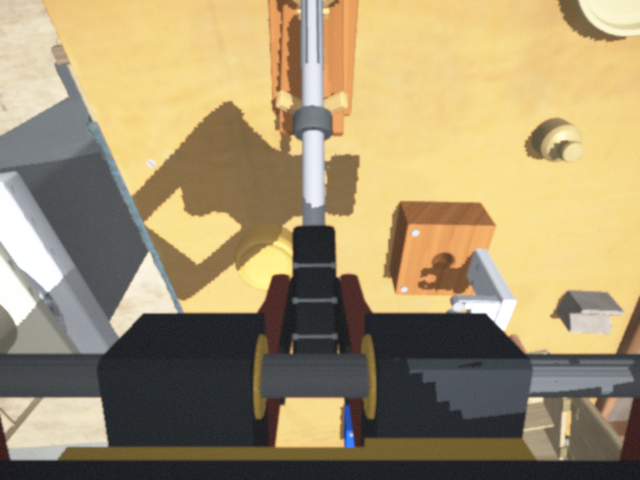

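View pics/s2c.png

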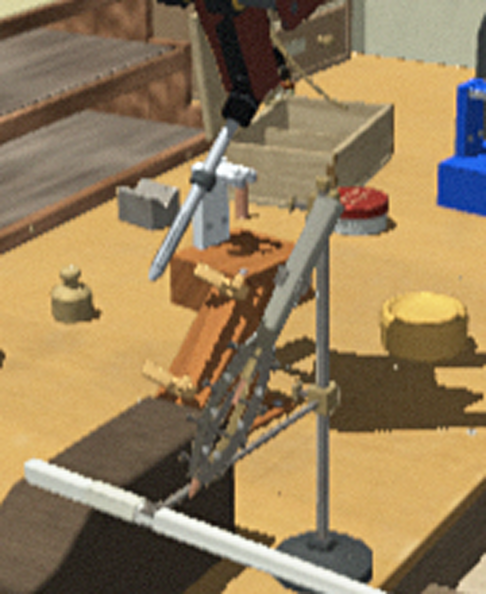

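Both views agree with the prediction: in the side view the tip is at (297,252) against a predicted (297,251). The reamer is centred over the saddles in the wrist view. I lower it into the cradle.

apply_moves([
  {"gripper": 0,"delta_pos": [2.3,0,-0.84],"dr": [0,0,0]},
  {"gripper": 0,"delta_pos": [2.3,0,-0.84],"dr": [0,0,0]},
  {"gripper": 0,"delta_pos": [2.3,0,-0.84],"dr": [0,0,0]},
  {"gripper": 0,"delta_pos": [1.5,0,-0.55],"dr": [0,0,0]},
  {"gripper": 0,"delta_pos": [0.7,0,-0.26],"dr": [0,0,0]},
])

```text
t: 5.3
ee_pos: [471.1, 181.2, 150.9]
orientation: [1.029, 0.891, -1.482]
ft_force: [-4.8, 1.6, 6.3]
width: 17.9
```

apply_moves([
  {"gripper": 0,"delta_pos": [0,0,0],"dr": [0,0,0]},
  {"gripper": 0,"delta_pos": [0,0,0],"dr": [0,0,0]},
  {"gripper": 0,"delta_pos": [0,0,0],"dr": [0,0,0]},
  {"gripper": 0,"delta_pos": [0,0,0],"dr": [0,0,0]},
  {"gripper": 0,"delta_pos": [0,0,0],"dr": [0,0,0]},
])

```text
t: 5.72
ee_pos: [473.7, 183.5, 153.7]
orientation: [1.035, 0.89, -1.475]
ft_force: [-0.3, -0.5, -0.4]
width: 17.8
```

Run:
```python
from h import *
d=shot('side','s3.png')
o=ctrl.get_obs();print(o['t'],o['ee_pos'],o['ft_force'])
print(proj(d,[foot,foot+80*u]))
a=d['img'][190:320,270:370,::-1]
cv2.imwrite('pics/s3c.png',cv2.resize(a,None,fx=4.5,fy=4.5,interpolation=cv2.INTER_CUBIC))
```

```text
5.7667 [473.53  183.506 153.525] [-0.086 -0.203 -1.451]
[[297.215 298.988]
 [316.042 262.504]]
```

View pics/s3c.png

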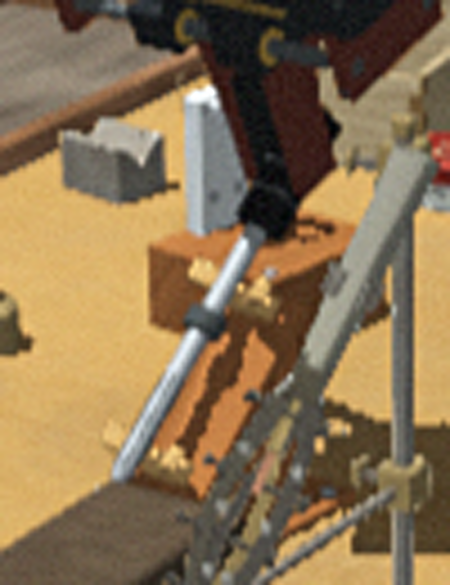

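The crop shows the shank between both saddle halves and about 2 mm above its seat, with the collar at (315.6,261). I lower it slightly and release.

apply_moves([
  {"gripper": 0,"delta_pos": [0.2,0,-0.07],"dr": [0,0,0]},
  {"gripper": 0,"delta_pos": [0,0,0],"dr": [0,0,0]},
  {"gripper": 30,"delta_pos": [0,0,0],"dr": [0,0,0]},
  {"gripper": 30,"delta_pos": [0,0,0],"dr": [0,0,0]},
  {"gripper": 30,"delta_pos": [0,0,0],"dr": [0,0,0]},
])

```text
t: 6.18
ee_pos: [473.0, 183.3, 150.6]
orientation: [1.033, 0.89, -1.477]
ft_force: [-0.1, -0.1, -0.6]
width: 26.2
```

apply_moves([
  {"gripper": 50,"delta_pos": [0,0,0],"dr": [0,0,0]},
  {"gripper": 50,"delta_pos": [0,0,0],"dr": [0,0,0]},
  {"gripper": 50,"delta_pos": [0,0,0],"dr": [0,0,0]},
  {"gripper": 50,"delta_pos": [0,0,0],"dr": [0,0,0]},
  {"gripper": 50,"delta_pos": [0,0,0],"dr": [0,0,0]},
])

```text
t: 6.6
ee_pos: [473.0, 183.3, 150.6]
orientation: [1.033, 0.891, -1.477]
ft_force: [-0.3, -0.5, 0.4]
width: 43.8
```

Run:
```python
from h import *
d=shot('side','s4.png');w=shot('wrist','w4.png')
o=ctrl.get_obs();print(o['t'],o['ee_pos'],o['ft_force'],o['width'],o['qpos'])
P=[foot,foot+80*u,foot+128*u,foot+190*u]
print(proj(d,P),proj(w,P))
a=cv2.resize(d['img'][190:320,270:370,::-1],(400,520),interpolation=cv2.INTER_CUBIC)
b=cv2.resize(w['img'][0:400,160:468,::-1],(400,520))
cv2.imwrite('pics/c4.png',np.hstack([a,b]))
```

```text
6.7 [472.975 183.335 150.597] [-0.143  0.574  0.497] 43.991221955166246 [ 0.509  0.47   1.829 -0.315  1.083  0.838]
[[297.215 298.988]
 [316.042 262.504]
 [327.029 241.213]
 [340.891 214.351]] [[315.817 -30.661]
 [315.699 123.506]
 [315.619 227.986]
 [315.504 378.965]]
```

View pics/c4.png

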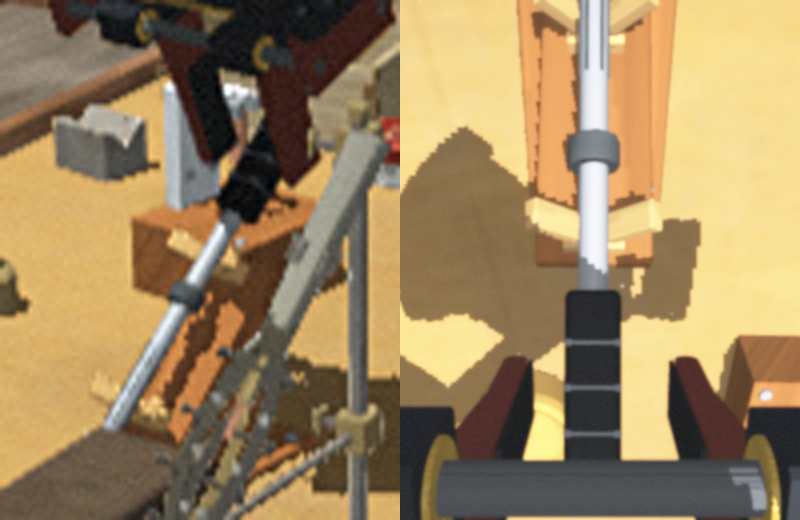

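The reamer is seated in both saddles with the fingers open. Next I swing the open fingers around the TCP until they are nearly axial with the handle.

apply_moves([
  {"gripper": 50,"delta_pos": [0.2,-0.15,0.27],"dr": [0,0.0873,0]},
  {"gripper": 50,"delta_pos": [0,0,0],"dr": [0,0.0873,0]},
  {"gripper": 50,"delta_pos": [0,0,0],"dr": [0,0.0873,0]},
  {"gripper": 50,"delta_pos": [0,0,0],"dr": [0,0.0873,0]},
  {"gripper": 50,"delta_pos": [0,0,0],"dr": [0,0.0873,0]},
])

```text
t: 7.12
ee_pos: [471.5, 180.5, 150.3]
orientation: [1.388, 1.195, -1.265]
ft_force: [-0.6, 0.3, -0.3]
width: 43.9
```

apply_moves([
  {"gripper": 50,"delta_pos": [0,0,0],"dr": [0,0.0873,0]},
  {"gripper": 50,"delta_pos": [0,0,0],"dr": [0,0.0873,0]},
  {"gripper": 50,"delta_pos": [0,0,0],"dr": [0,0.0873,0]},
  {"gripper": 50,"delta_pos": [0,0,0],"dr": [0,0.0873,0]},
  {"gripper": 50,"delta_pos": [0,0,0],"dr": [0,0.0873,0]},
])

```text
t: 7.53
ee_pos: [471.7, 180.2, 150.4]
orientation: [1.72, 1.481, -0.986]
ft_force: [-0.4, -1.5, -0.5]
width: 43.7
```

apply_moves([
  {"gripper": 50,"delta_pos": [0,0,0],"dr": [0,0,0]},
  {"gripper": 50,"delta_pos": [0,0,0],"dr": [0,0,0]},
  {"gripper": 50,"delta_pos": [0,0,0],"dr": [0,0,0]},
  {"gripper": 50,"delta_pos": [0,0,0],"dr": [0,0,0]},
  {"gripper": 50,"delta_pos": [0,0,0],"dr": [0,0,0]},
])

```text
t: 7.95
ee_pos: [471.2, 181.1, 150.0]
orientation: [1.714, 1.481, -0.991]
ft_force: [-0.4, 0.2, 0.4]
width: 43.8
```

Run:
```python
from h import *
w=shot('wrist','w5.png')
o=ctrl.get_obs();Rt=R.from_rotvec(o['orientation']);print(o['t'],o['ee_pos'],o['ft_force'],o['width'],o['qpos'])
P=[foot+k*u for k in (0,80,128,165,190)]
print(proj(w,P)); a=Rt.apply([1,0,0]);print(a,'angle to -u',np.degrees(np.arccos(-a@u)), 'axis in tool', Rt.inv().apply(u),Rt.inv().apply(foot+163.5*u-[2,0,0]-o['ee_pos']))
```

```text
8.0 [471.148 181.068 149.992] [-0.073  0.147 -0.343] 43.69815431867976 [ 0.046  0.372  2.088  0.803  0.747 -0.431]
[[317.37  168.897]
 [318.022 216.822]
 [318.634 261.796]
 [319.316 311.976]
 [319.951 358.626]]
[ 0.073  0.492 -0.867] angle to -u 15.140525303543226 axis in tool [-0.965 -0.001  0.261] [-0.045 -0.139  0.841]
```

View pics/w5.png

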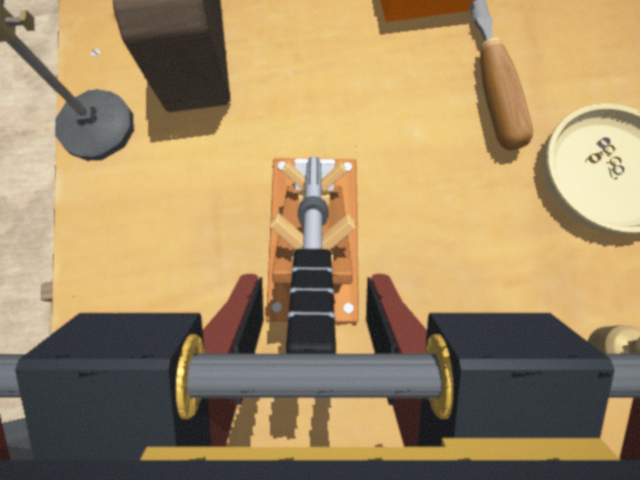

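The fingers straddle the handle nearly axially. The collar is at (313,209), the handle starts at (313,252), and everything sits about 8 px above the prediction. I refine the pose by fitting over the views.

Run:
```python
from h import *
from scipy.optimize import least_squares
L={k:np.load(f'pics/{k}.png.npz') for k in('w4','w5','s4')}
obs=[('w4',80,(308.6,115.4)),('w5',80,(313,209)),('w5',0,(314.5,163)),('s4',80,(316.2,263.2))]
s=np.array([-hc[1],hc[0],0])
f=lambda x:np.concatenate([(proj(L[k],foot+(q+x[0])*u+x[1]*n+x[2]*s)[0]-uv) for k,q,uv in obs])
r=least_squares(f,[0,0,0]);print('shift u,n,s',r.x,r.fun)
for k,q in (('w5',80),('w5',140),('w5',105),('w4',105)):
    d=L[k]
    for du in(-1,0,1):
        uv=proj(d,foot+(q+r.x[0])*u+r.x[1]*n+r.x[2]*s)[0];p=world(d,uv[0]+du,uv[1]);e=p-foot
        print(k,q,uv,'u,n,s',e@u,e@n,e@s)
```

```text
shift u,n,s [-1.933  3.976 -2.94 ] [ 0.486 -0.09   0.012  0.211 -1.01  -0.044 -0.451 -0.346]
w5 80 [313.012 209.211] u,n,s 83.3250877782579 6.508935244690402 -3.489167415529716
w5 80 [313.012 209.211] u,n,s 83.19045706972803 6.446343316995678 -2.9208506989749385
w5 80 [313.012 209.211] u,n,s 84.04942269472534 6.862725975712184 -2.3508222430774466
w5 140 [312.42  266.534] u,n,s 143.3657768383528 7.516689657432672 -3.35271817550864
w5 140 [312.42  266.534] u,n,s 143.7629119380999 7.784093856338885 -2.9105730034119435
w5 140 [312.42  266.534] u,n,s 142.26780582735665 6.786610144777584 -2.4749262843123407
w5 105 [312.8   229.746] u,n,s 106.84678728439485 6.035994058365323 -3.4434339255533226
w5 105 [312.8   229.746] u,n,s 105.264265803964 5.17498820273529 -2.930618290489677
w5 105 [312.8   229.746] u,n,s 104.73939494091795 4.890893568523153 -2.407502796187401
w4 105 [308.877 169.363] u,n,s 103.39898738978053 4.897513387918337 -3.356138933129145
w4 105 [308.877 169.363] u,n,s 103.60161515398387 5.462685256748722 -2.920824170206609
w4 105 [308.877 169.363] u,n,s 103.59792722090629 5.454684392979601 -2.494262724718332
```

apply_moves([
  {"gripper": 50,"delta_pos": [0,-0.13,-0.1],"dr": [0,0,0]},
  {"gripper": 0,"delta_pos": [0,0,0],"dr": [0,0,0]},
  {"gripper": 0,"delta_pos": [0,0,0],"dr": [0,0,0]},
  {"gripper": 0,"delta_pos": [0,0,0],"dr": [0,0,0]},
  {"gripper": 0,"delta_pos": [0,0,0],"dr": [0,0,0]},
])

```text
t: 8.42
ee_pos: [469.8, 181.5, 150.2]
orientation: [1.716, 1.481, -0.992]
ft_force: [0.1, -0.3, -0.5]
width: 20.6
```

apply_moves([
  {"gripper": 0,"delta_pos": [0,0,0],"dr": [0,0,0]},
  {"gripper": 0,"delta_pos": [0,0,0],"dr": [0,0,0]},
  {"gripper": 0,"delta_pos": [0,0,0],"dr": [0,0,0]},
  {"gripper": 0,"delta_pos": [0,0,0],"dr": [0,0,0]},
  {"gripper": 0,"delta_pos": [0,0,0],"dr": [0,0,0]},
])

```text
t: 8.83
ee_pos: [470.0, 181.4, 150.2]
orientation: [1.716, 1.481, -0.991]
ft_force: [0.7, 0.8, -0.1]
width: 17.6
```

Run:
```python
from h import *
o=ctrl.get_obs();Rt=R.from_rotvec(o['orientation']);print(o['t'],o['ee_pos'],o['ft_force'],o['width'],o['qpos'])
p=o['ee_pos'];e=p-foot;print('tcp u,n',e@u,e@n)
# lift along n then transfer above stand front, reamer lean 0.5 toward -xs
l=np.radians(30);R1=ori(-np.cos(l)*Z-np.sin(l)*hc,[-hc[1],hc[0],0])
A=p+70*n+[0,0,60]
s1=plan(A,R1,4,(p,R1))
# reamer orientation in stand: lean th toward -xs
xs=np.array([.988,-.156,0]);bore=np.array([580.3,27.5,45]);th=.5
T=R1.inv()
ru=-xs*np.sin(th)+Z*np.cos(th); rs=np.cross(Z,-xs); # reamer lateral matching s = cross(Z,hc)?
print('check s',np.cross(Z,hc),[-hc[1],hc[0],0])
M1=np.c_[u,np.array([-hc[1],hc[0],0]),np.cross(u,[-hc[1],hc[0],0])]
h2=-xs;M2=np.c_[ru,[-h2[1],h2[0],0],np.cross(ru,[-h2[1],h2[0],0])]
R2=R.from_matrix(M2@M1.T)*R1
tip=bore+np.array([0,0,45])-xs*25   # above and in front
B=tip+165.5*ru
print('B',B,R2.as_matrix())
s2=plan(np.array([460,60,B[2]+20]),R.from_rotvec((R2*R1.inv()).as_rotvec()*.5)*R1,8,s1)
plan(B,R2,8,s2)
```

```text
8.8333 [469.979 181.395 150.199] [ 0.684  0.836 -0.074] 17.565757960323626 [ 0.046  0.37   2.09   0.805  0.746 -0.431]
tcp u,n 163.4844775545201 0.8458881312933181
dist 120.16529017135939 ang 0.0 dr/row [0. 0. 0.]
0 [-1.75  0.   -2.44]
1 [-1.75  0.   -2.44]
2 [-1.75  0.   -2.44]
3 [-1.75  0.   -2.44]
check s [ 0.989 -0.147  0.   ] [np.float64(0.9891335420428723), np.float64(-0.1470198490195169), 0]
B [477.207  43.778 235.24 ] [[ 0.233 -0.156 -0.96 ]
 [-0.037 -0.988  0.152]
 [-0.972  0.    -0.236]]
dist 171.2840367280348 ang 45.8330598518862 dr/row [ 0.092 -0.014  0.037]
0 [-1.02  0.1   1.88]
1 [-0.99  0.31  1.87]
2 [-0.95  0.52  1.85]
3 [-0.9   0.72  1.81]
4 [-0.84  0.91  1.74]
5 [-0.78  1.1   1.66]
6 [-0.72  1.28  1.56]
7 [-0.64  1.44  1.45]
dist 30.971723500817063 ang 45.8330598518862 dr/row [ 0.092 -0.014  0.037]
0 [0.24 0.31 0.04]
1 [0.25 0.3  0.01]
2 [ 0.26  0.29 -0.02]
3 [ 0.27  0.27 -0.05]
4 [ 0.28  0.26 -0.08]
5 [ 0.28  0.24 -0.11]
6 [ 0.29  0.22 -0.13]
7 [ 0.3   0.19 -0.16]
```

Run:
```python
from h import *
xs=np.array([.988,-.156,0]);p=np.array([470,181.4,150.2])
l=np.radians(30);R1=ori(-np.cos(l)*Z-np.sin(l)*hc,[-hc[1],hc[0],0])
s1=(p+70*n+[0,0,60],R1)
dr=np.array([.092,-.014,.037])
R2=R1*R.from_rotvec(dr*8);R3=R2*R.from_rotvec(dr*8)
s2=plan(np.array([448,62,255]),R2,8,s1)
plan(np.array([462.4,46.1,235]),R3,8,s2)
```

```text
dist 170.95079589742747 ang 45.903038598693406 dr/row [ 0.092 -0.014  0.037]
0 [-1.02 -0.05  1.88]
1 [-0.99  0.16  1.89]
2 [-0.95  0.37  1.88]
3 [-0.91  0.57  1.85]
4 [-0.86  0.77  1.8 ]
5 [-0.8   0.97  1.73]
6 [-0.74  1.15  1.64]
7 [-0.67  1.32  1.54]
dist 29.328654929948616 ang 45.90303859869341 dr/row [ 0.092 -0.014  0.037]
0 [0.23 0.28 0.06]
1 [0.24 0.28 0.03]
2 [0.25 0.27 0.  ]
3 [ 0.26  0.26 -0.02]
4 [ 0.27  0.25 -0.05]
5 [ 0.28  0.23 -0.08]
6 [ 0.28  0.21 -0.1 ]
7 [ 0.29  0.19 -0.12]
```

apply_moves([
  {"gripper": 0,"delta_pos": [-0.87,0,-1.22],"dr": [0,0,0]},
  {"gripper": 0,"delta_pos": [-1.75,0,-2.44],"dr": [0,0,0]},
  {"gripper": 0,"delta_pos": [-1.75,0,-2.44],"dr": [0,0,0]},
  {"gripper": 0,"delta_pos": [-1.75,0,-2.44],"dr": [0,0,0]},
  {"gripper": 0,"delta_pos": [-0.87,0,-1.22],"dr": [0,0,0]},
])

```text
t: 9.25
ee_pos: [477.9, 231.7, 262.4]
orientation: [1.717, 1.48, -0.988]
ft_force: [1.0, -0.3, -0.7]
width: 17.9
```

apply_moves([
  {"gripper": 0,"delta_pos": [-1.02,-0.05,1.88],"dr": [0.092,-0.014,0.037]},
  {"gripper": 0,"delta_pos": [-0.99,0.16,1.89],"dr": [0.092,-0.014,0.037]},
  {"gripper": 0,"delta_pos": [-0.95,0.37,1.88],"dr": [0.092,-0.014,0.037]},
  {"gripper": 0,"delta_pos": [-0.91,0.57,1.85],"dr": [0.092,-0.014,0.037]},
  {"gripper": 0,"delta_pos": [-0.86,0.77,1.8],"dr": [0.092,-0.014,0.037]},
])

```text
t: 9.67
ee_pos: [457.9, 124.3, 256.2]
orientation: [2.068, 1.074, -1.353]
ft_force: [-0.1, 1.0, -1.2]
width: 17.9
```

apply_moves([
  {"gripper": 0,"delta_pos": [-0.8,0.97,1.73],"dr": [0.092,-0.014,0.037]},
  {"gripper": 0,"delta_pos": [-0.74,1.15,1.64],"dr": [0.092,-0.014,0.037]},
  {"gripper": 0,"delta_pos": [-0.67,1.32,1.54],"dr": [0.092,-0.014,0.037]},
  {"gripper": 0,"delta_pos": [0.23,0.28,0.06],"dr": [0.092,-0.014,0.037]},
  {"gripper": 0,"delta_pos": [0.24,0.28,0.03],"dr": [0.092,-0.014,0.037]},
])

```text
t: 10.08
ee_pos: [451.0, 56.9, 249.8]
orientation: [2.347, 0.555, -1.678]
ft_force: [0.9, -0.1, -0.9]
width: 17.7
```

apply_moves([
  {"gripper": 0,"delta_pos": [0.25,0.27,0],"dr": [0.092,-0.014,0.037]},
  {"gripper": 0,"delta_pos": [0.26,0.26,-0.02],"dr": [0.092,-0.014,0.037]},
  {"gripper": 0,"delta_pos": [0.27,0.25,-0.05],"dr": [0.092,-0.014,0.037]},
  {"gripper": 0,"delta_pos": [0.28,0.23,-0.08],"dr": [0.092,-0.014,0.037]},
  {"gripper": 0,"delta_pos": [0.28,0.21,-0.1],"dr": [0.092,-0.014,0.037]},
])

```text
t: 10.5
ee_pos: [460.1, 48.0, 237.0]
orientation: [-2.448, 0.07, 1.894]
ft_force: [-0.9, -0.6, -1.1]
width: 17.7
```

apply_moves([
  {"gripper": 0,"delta_pos": [0.29,0.19,-0.12],"dr": [0.092,-0.014,0.037]},
  {"gripper": 0,"delta_pos": [0,0,0],"dr": [0,0,0]},
  {"gripper": 0,"delta_pos": [0,0,0],"dr": [0,0,0]},
  {"gripper": 0,"delta_pos": [0,0,0],"dr": [0,0,0]},
  {"gripper": 0,"delta_pos": [0,0,0],"dr": [0,0,0]},
])

```text
t: 10.92
ee_pos: [462.0, 46.0, 234.8]
orientation: [-2.393, 0.19, 1.879]
ft_force: [0.3, -0.3, -1.6]
width: 17.9
```

Run:
```python
from h import *
d=shot('side','s6.png');w=shot('wrist','w6.png');t=shot('top','t6.png')
o=ctrl.get_obs();Rt=R.from_rotvec(o['orientation']);print(o['t'],o['ee_pos'],o['width'],o['qpos'],Rt.as_matrix())
l=np.radians(30);R1=ori(-np.cos(l)*Z-np.sin(l)*hc,[-hc[1],hc[0],0])
ru=(Rt*R1.inv()).apply(u);print('ru',ru,'lean',np.arccos(ru[2]))
tip=o['ee_pos']-165.5*ru;print('tip',tip)
P=[tip,tip+80*ru,tip+128*ru,[580.3,27.5,45],[580.3,27.5,112]]
print(proj(d,P),proj(w,P),proj(t,P))
a=cv2.resize(d['img'][140:280,260:380,::-1],(480,560),interpolation=cv2.INTER_CUBIC)
b=cv2.resize(w['img'][0:480,180:460,::-1],(320,560))
cv2.imwrite('pics/c6.png',np.hstack([a,b]))
```

```text
11.0667 [462.25   45.967 234.962] 17.9996121114729 [ 0.118  0.083  2.11  -0.103  0.721  1.915] [[ 0.234 -0.156 -0.959]
 [-0.041 -0.988  0.151]
 [-0.971  0.004 -0.238]]
ru [-0.475  0.078  0.877] lean 0.5020784369285408
tip [540.832  32.99   89.887]
[[343.163 226.498]
 [356.545 199.912]
 [365.05  183.015]
 [329.808 241.2  ]
 [329.374 213.836]] [[315.582 166.026]
 [315.847 212.593]
 [316.094 256.174]
 [314.439 128.195]
 [314.806 104.084]] [[342.644 246.656]
 [341.427 257.933]
 [340.637 265.255]
 [343.928 234.78 ]
 [345.163 231.647]]
```

View pics/c6.png

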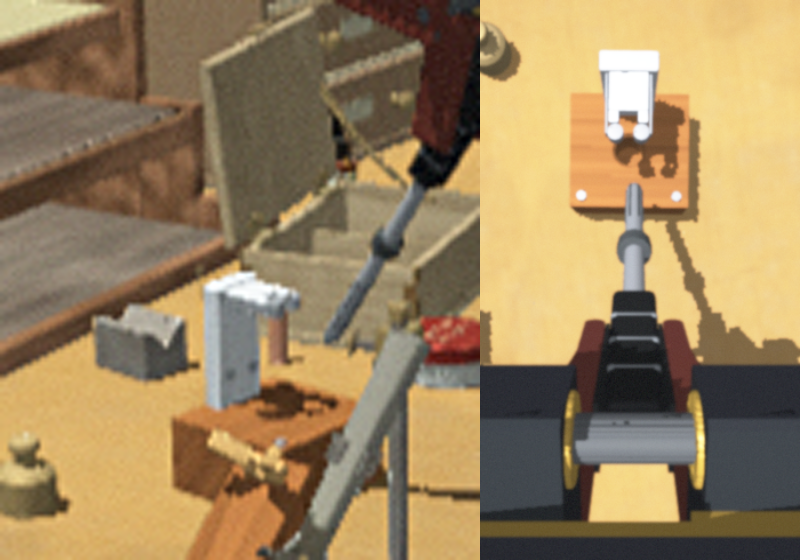

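The side crop shows the tip in front of the open clip. In the wrist crop the tip is at (315,160) and the clip mouth is centred at (310,112), so the tip needs about 3 mm to the left. I check that with depth.

Run:
```python
from h import *
xs=np.array([.988,-.156,0]);ys=np.array([.156,.988,0]);bore=np.array([580.3,27.5,0])
for k in('w6','t6','top1'):
    d=np.load(f'pics/{k}.png.npz')
    Rm=cv2.Rodrigues(np.array(d['rvec'],float))[0];t=np.array(d['tvec'],float).ravel()
    v,uu=np.mgrid[0:480,0:640];ray=np.stack([uu,v,np.ones_like(v)],-1)@np.linalg.inv(d['mtx']).T
    P=(ray*d['range_z'][...,None]-t)@Rm; q=P-bore;a=q@xs;b=q@ys;z=P[...,2]
    reg=(abs(a)<60)&(abs(b)<60)&(d['range_z']>0)
    m=reg&(z>38)&(z<52)
    pc=lambda x:np.percentile(x,[1,3,97,99]).round(1)
    print(k,'top a',pc(a[m]),'b',pc(b[m]),'z',np.median(z[m]),m.sum())
    c=P[m][:,:2].astype(np.float32); print('  minAreaRect',cv2.minAreaRect(c))
    m=reg&(z>104)&(z<128)&(a>-25); 
    print('  clip a',pc(a[m]),'b',pc(b[m]),'z',np.median(z[m]),m.sum())
d=np.load('pics/w6.png.npz')
# tip region surface in wrist depth
for uv in [(314,163),(314,170),(314,180),(314,190),(314,235)]:
    p=world(d,*uv);e=p-bore;print(uv,p,e@xs,e@ys)
```

```text
w6 top a [-42.  -40.4  38.3  40.5] b [-40.6 -39.5  46.3  48. ] z 44.49330806847236 7960
  minAreaRect ((580.7515869140625, 30.988370895385742), (90.09442138671875, 84.65083312988281), 80.51692962646484)
  clip a [-11.6 -10.4  38.   39. ] b [-13.8 -12.1  18.4  19.9] z 116.60890401708716 3116
t6 top a [-40.6 -38.8  40.2  41.9] b [-43.2 -41.7  44.1  45.5] z 44.98591982048721 672
  minAreaRect ((581.7645874023438, 28.44866943359375), (90.1310806274414, 84.8604507446289), 80.37689971923828)
  clip a [-9.6 -8.5 39.8 40.4] b [-15.5 -13.1  15.9  17.9] z 116.70205634851294 181
top1 top a [-40.6 -39.1  39.9  42.3] b [-43.1 -41.3  44.1  45.6] z 45.163747801747576 697
  minAreaRect ((581.386962890625, 28.67802619934082), (89.79463195800781, 84.07852172851562), 80.65228271484375)
  clip a [-9.7 -8.2 39.8 40.4] b [-15.4 -13.3  15.8  17.9] z 116.96813201991077 180
(314, 163) [539.585  34.463 112.314] -41.31240159457402 0.5278491724990294
(314, 170) [533.042  35.522 123.781] -47.94278312651914 0.5533760100280577
(314, 180) [524.831  36.846 136.346] -56.261801570347664 0.5803505955364803
(314, 190) [517.306  38.059 148.041] -63.885652113144644 0.6055723318784241
(314, 235) [490.268  42.42  189.82 ] -91.2795261339774 0.6955151737560293
```

Run:
```python
from h import *
from scipy.optimize import least_squares
xs=np.array([.988,-.156,0]);ys=np.array([.156,.988,0]);bore=np.array([580.3,27.5,0])
d=np.load('pics/w6.png.npz');s=np.load('pics/s6.png.npz')
pts=np.array([world(d,314.7,r) for r in list(range(166,200))+list(range(222,242))])-bore
a,z=pts@xs,pts[:,2]
k=np.polyfit(z,a,1); k=np.polyfit(z[abs(np.polyval(k,z)-a)<4],a[abs(np.polyval(k,z)-a)<4],1)
th=np.arctan(-k[0]);off=5/np.cos(th)
print('depth lean',th,'axis a at z=90,150:',np.polyval(k,[90,150])-off)
# triangulation wrist+side
def f(x):
    t=bore+x[0]*xs+x[1]*ys+[0,0,x[2]];r=-np.sin(x[3])*xs+np.cos(x[3])*Z+x[4]*ys
    return np.r_[proj(d,[t,t+80*r])[0]-(314.7,160.3),proj(d,t+80*r)[0]-(314.7,211.7),proj(s,t)[0]-(342.5,225),proj(s,t+80*r)[0]-(357,200.5),proj(s,t+126*r)[0]-(366.3,182.5)]
r=least_squares(f,[-40,0,90,.5,0]);print(r.x,r.fun)
ee=np.array([462.25,45.97,234.96])-bore;print('tcp a,b,z',ee@xs,ee@ys,ee[2])
x=r.x
```

```text
depth lean 0.3859260953695285 axis a at z=90,150: [-45.517 -69.895]
[-36.28   -0.016  93.341   0.55   -0.   ] [-0.038  0.233  0.424  0.361 -0.769 -0.185 -0.665 -1.236 -1.065  1.194]
tcp a,b,z -119.51471999999995 -0.16743999999999504 234.96
```

The fit puts the tip about 37 mm in front of the bore, at z about 92, with a lean of about 0.53 rad. I move it over the bore.

apply_moves([
  {"gripper": 0,"delta_pos": [1.19,-0.07,-0.67],"dr": [0,0,0]},
  {"gripper": 0,"delta_pos": [1.19,-0.07,-0.67],"dr": [0,0,0]},
  {"gripper": 0,"delta_pos": [1.19,-0.07,-0.67],"dr": [0,0,0]},
  {"gripper": 0,"delta_pos": [1.19,-0.07,-0.67],"dr": [0,0,0]},
  {"gripper": 0,"delta_pos": [0,0,0],"dr": [0,0,0]},
])

```text
t: 11.48
ee_pos: [500.3, 42.7, 193.8]
orientation: [-2.391, 0.192, 1.88]
ft_force: [-1.1, -0.8, 0.1]
width: 17.8
```

apply_moves([
  {"gripper": 0,"delta_pos": [0,0,0],"dr": [0,0,0]},
  {"gripper": 0,"delta_pos": [0,0,0],"dr": [0,0,0]},
  {"gripper": 0,"delta_pos": [0,0,0],"dr": [0,0,0]},
  {"gripper": 0,"delta_pos": [0,0,0],"dr": [0,0,0]},
  {"gripper": 0,"delta_pos": [0,0,0],"dr": [0,0,0]},
])

```text
t: 11.9
ee_pos: [499.7, 43.1, 195.6]
orientation: [-2.393, 0.192, 1.877]
ft_force: [-0.4, -0.8, -0.9]
width: 18.1
```

Run:
```python
from h import *
xs=np.array([.988,-.156,0]);ys=np.array([.156,.988,0]);bore=np.array([580.3,27.5,0])
d=shot('side','s7.png');w=shot('wrist','w7.png')
o=ctrl.get_obs();e=o['ee_pos']-bore;print(o['t'],'tcp a,b,z',e@xs,e@ys,e[2],o['ft_force'])
tip=o['ee_pos']+82*xs-143*Z;r=np.array(-xs*np.sin(.53)+Z*np.cos(.53))
b0=bore+3*ys
P=[tip,tip+80*r,tip+126*r,b0+[0,0,45],b0+[0,0,112]]
print(proj(d,P),proj(w,P))
a=cv2.resize(d['img'][175:275,290:390,::-1],(400,400),interpolation=cv2.INTER_CUBIC)
b=cv2.resize(w['img'][60:260,214:414,::-1],(400,400),interpolation=cv2.INTER_CUBIC)
cv2.imwrite('pics/c7.png',np.hstack([a,b]))
```

```text
12.0 tcp a,b,z -82.03821707806894 2.794917643772514 195.3804397622287 [-0.069 -0.659 -1.153]
[[328.977 238.567]
 [342.271 213.7  ]
 [350.355 198.579]
 [328.969 241.566]
 [328.52  214.168]] [[314.753 162.817]
 [315.295 212.152]
 [315.775 255.78 ]
 [314.441 164.433]
 [314.861 146.252]]
```

View pics/c7.png

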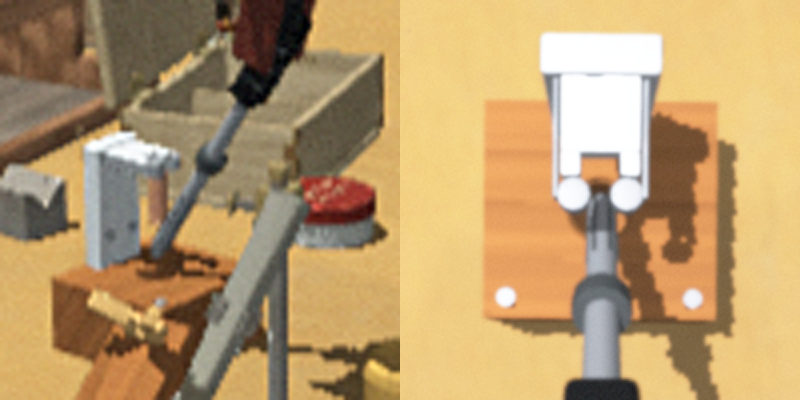

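The wrist crop shows the tip centred between the rollers and over the dark bore. I lower it while tilted.

apply_moves([
  {"gripper": 0,"delta_pos": [0.4,0,0.1],"dr": [0,0,0]},
  {"gripper": 0,"delta_pos": [0.45,0,0.11],"dr": [0,0,0]},
  {"gripper": 0,"delta_pos": [0.4,0,0.1],"dr": [0,0,0]},
  {"gripper": 0,"delta_pos": [0.4,0,0.1],"dr": [0,0,0]},
  {"gripper": 0,"delta_pos": [0,0,0],"dr": [0,0,0]},
])

```text
t: 12.42
ee_pos: [498.9, 42.9, 176.8]
orientation: [-2.391, 0.193, 1.881]
ft_force: [0.2, 0.7, -0.7]
width: 17.9
```

Run:
```python
from h import *
xs=np.array([.988,-.156,0]);ys=np.array([.156,.988,0]);bore=np.array([580.3,27.5,0])
o=ctrl.get_obs();e=o['ee_pos']-bore;print(o['t'],'tcp a,b,z',e@xs,e@ys,e[2],o['ft_force'],o['moment'],o['width'])
Rt=R.from_rotvec(o['orientation'])
v=np.array([-82,0,143.]); th0=.53
def pose(ta,tz,th,tb):  # tip a,z, lean
    c,s=np.cos(th0-th),np.sin(th0-th) # upright rotation: turns -a toward z
    va=c*v[0]+s*v[2]; vz=-s*v[0]+c*v[2]
    p=bore+(ta+va)*xs+tb*ys+(tz+vz)*Z
    return p,R.from_rotvec(ys*(th0-th))*Rt
tb=e@ys;ta=e@xs+82;tz=e[2]-143;print('tip est',ta,tz)
seq=[(ta,tz,.53),(3.5,30,.47),(3.5,24,.4),(3.5,18,.33),(3,14,.27),(2.5,12,.22)]
st=pose(*seq[0],tb)
for q in seq[1:]: st=plan(*pose(*q,tb),2,st)
print('straighten')
seq=[(2,11,.16),(1.5,10.5,.1),(1,10,.05),(.5,10,.0)]
for q in seq: st=plan(*pose(*q,tb),2,st)
```

```text
12.4167 tcp a,b,z -82.78973370766431 2.491109630280695 176.7749172029064 [ 0.22   0.669 -0.737] [0.062 0.193 0.021] 17.857784141347462
tip est -0.7897337076643112 33.77491720290641
dist 13.045305919879475 ang 3.438571731026572 dr/row [-0.   -0.03 -0.  ]
0 [ 0.11 -0.   -0.64]
1 [ 0.09 -0.   -0.65]
dist 10.5821942796769 ang 4.011667019531016 dr/row [-0.    -0.035 -0.   ]
0 [ 0.15 -0.   -0.51]
1 [ 0.14 -0.   -0.51]
dist 10.997491363088299 ang 4.0116670195309965 dr/row [-0.    -0.035 -0.   ]
0 [ 0.16 -0.   -0.53]
1 [ 0.14 -0.   -0.53]
dist 9.051856056080373 ang 3.4385717310265784 dr/row [-0.   -0.03 -0.  ]
0 [ 0.08 -0.   -0.45]
1 [ 0.06 -0.   -0.45]
dist 7.515677482441246 ang 2.8654764425221453 dr/row [-0.    -0.025 -0.   ]
0 [-0.    0.   -0.38]
1 [-0.01  0.   -0.38]
straighten
dist 9.262972862552095 ang 3.4385717310265784 dr/row [-0.   -0.03 -0.  ]
0 [-0.07  0.   -0.46]
1 [-0.09  0.   -0.46]
dist 9.344930406571072 ang 3.4385717310265913 dr/row [-0.   -0.03 -0.  ]
0 [-0.1   0.   -0.46]
1 [-0.11  0.   -0.45]
dist 7.725465570493328 ang 2.865476442522153 dr/row [-0.    -0.025 -0.   ]
0 [-0.08  0.   -0.38]
1 [-0.09  0.   -0.38]
dist 7.743181290792985 ang 2.8654764425221386 dr/row [-0.    -0.025 -0.   ]
0 [-0.1   0.   -0.37]
1 [-0.11  0.   -0.37]
```

apply_moves([
  {"gripper": 0,"delta_pos": [0.11,0,-0.64],"dr": [0,-0.03,0]},
  {"gripper": 0,"delta_pos": [0.09,0,-0.65],"dr": [0,-0.03,0]},
  {"gripper": 0,"delta_pos": [0.15,0,-0.51],"dr": [0,-0.035,0]},
  {"gripper": 0,"delta_pos": [0.14,0,-0.51],"dr": [0,-0.035,0]},
  {"gripper": 0,"delta_pos": [0,0,0],"dr": [0,0,0]},
])

```text
t: 12.83
ee_pos: [525.0, 39.1, 177.9]
orientation: [-2.26, 0.182, 2.023]
ft_force: [-1.0, 0.2, -1.1]
width: 18.1
```

apply_moves([
  {"gripper": 0,"delta_pos": [0.16,0,-0.53],"dr": [0,-0.035,0]},
  {"gripper": 0,"delta_pos": [0.14,0,-0.53],"dr": [0,-0.035,0]},
  {"gripper": 0,"delta_pos": [0.08,0,-0.45],"dr": [0,-0.03,0]},
  {"gripper": 0,"delta_pos": [0.06,0,-0.45],"dr": [0,-0.03,0]},
  {"gripper": 0,"delta_pos": [0,0,0],"dr": [0,0,0]},
])

```text
t: 13.25
ee_pos: [543.7, 35.9, 174.3]
orientation: [-2.119, 0.172, 2.161]
ft_force: [-0.7, 0.7, -0.7]
width: 17.4
```

Run:
```python
from h import *
xs=np.array([.988,-.156,0]);ys=np.array([.156,.988,0]);bore=np.array([580.3,27.5,0])
d=shot('side','s8.png')
o=ctrl.get_obs();e=o['ee_pos']-bore;print(o['t'],'tcp a,b,z',e@xs,e@ys,e[2],o['ft_force'],o['moment'],o['width'])
cv2.imwrite('pics/c8.png',cv2.resize(d['img'][175:275,290:390,::-1],(600,600),interpolation=cv2.INTER_CUBIC))
```

```text
13.3 tcp a,b,z -38.301140836248244 2.5061772914820457 174.1675580059691 [-0.003 -1.006 -0.645] [0.078 0.031 0.034] 17.695036677041372
```

apply_moves([
  {"gripper": 0,"delta_pos": [0,0,-0.38],"dr": [0,-0.025,0]},
  {"gripper": 0,"delta_pos": [-0.01,0,-0.38],"dr": [0,-0.025,0]},
  {"gripper": 0,"delta_pos": [-0.07,0,-0.46],"dr": [0,-0.03,0]},
  {"gripper": 0,"delta_pos": [-0.09,0,-0.46],"dr": [0,-0.03,0]},
  {"gripper": 0,"delta_pos": [0,0,0],"dr": [0,0,0]},
])

```text
t: 13.72
ee_pos: [559.8, 33.5, 175.1]
orientation: [-1.994, 0.162, 2.27]
ft_force: [0.1, 1.5, -0.9]
width: 17.8
```

apply_moves([
  {"gripper": 0,"delta_pos": [-0.1,0,-0.46],"dr": [0,-0.03,0]},
  {"gripper": 0,"delta_pos": [-0.11,0,-0.45],"dr": [0,-0.03,0]},
  {"gripper": 0,"delta_pos": [0,0,0],"dr": [0,0,0]},
  {"gripper": 0,"delta_pos": [0,0,0],"dr": [0,0,0]},
  {"gripper": 0,"delta_pos": [0,0,0],"dr": [0,0,0]},
])

```text
t: 14.13
ee_pos: [567.9, 32.2, 175.8]
orientation: [-1.924, 0.156, 2.326]
ft_force: [0.3, 1.9, -2.8]
width: 17.7
```

Run:
```python
from h import *
xs=np.array([.988,-.156,0]);ys=np.array([.156,.988,0]);bore=np.array([580.3,27.5,0])
o=ctrl.get_obs();e=o['ee_pos']-bore;f=o['ft_force'];print(o['t'],'tcp a,b,z',e@xs,e@ys,e[2],'f',f@xs,f@ys,f[2],o['moment'],o['width'])
```

```text
14.1333 tcp a,b,z -12.988238206422333 2.683546276243293 175.75096645724324 f -0.012782039236217022 1.872248758945225 -2.801314286701376 [ 0.285 -0.226 -0.081] 17.66709042361615
```

apply_moves([
  {"gripper": 0,"delta_pos": [-0.08,0,-0.38],"dr": [0,-0.025,0]},
  {"gripper": 0,"delta_pos": [-0.09,0,-0.38],"dr": [0,-0.025,0]},
  {"gripper": 0,"delta_pos": [-0.1,0,-0.37],"dr": [0,-0.025,0]},
  {"gripper": 0,"delta_pos": [-0.11,0,-0.37],"dr": [0,-0.025,0]},
  {"gripper": 0,"delta_pos": [0,0,0],"dr": [0,0,0]},
])

```text
t: 14.55
ee_pos: [583.6, 29.5, 176.1]
orientation: [-1.8, 0.147, 2.418]
ft_force: [-0.8, 0.2, -1.0]
width: 17.7
```

Run:
```python
from h import *
xs=np.array([.988,-.156,0]);ys=np.array([.156,.988,0]);bore=np.array([580.3,27.5,0])
w=shot('wrist','w9.png');d=shot('side','s9.png')
o=ctrl.get_obs();e=o['ee_pos']-bore;f=o['ft_force'];print(o['t'],'tcp a,b,z',e@xs,e@ys,e[2],'f',f@xs,f@ys,f[2],o['moment'],o['width'],R.from_rotvec(o['orientation']).as_matrix())
b0=bore+2*ys;print(proj(d,[b0+[0,0,z] for z in (45,90,95,138)]),proj(w,[b0+[0,0,z] for z in (45,95,112,138)]))
a=cv2.resize(d['img'][160:260,280:380,::-1],(400,400),interpolation=cv2.INTER_CUBIC)
b=cv2.resize(w['img'][60:310,190:440,::-1],(400,400),interpolation=cv2.INTER_CUBIC)
cv2.imwrite('pics/c9.png',np.hstack([a,b]))
```

```text
14.65 tcp a,b,z 2.6841595889272516 2.4699089547636772 176.0830046900708 f 0.7996044023982758 -0.5134956884135444 -0.370118528100535 [ 0.05  -0.166 -0.061] 17.985963572114727 [[-0.282 -0.157 -0.947]
 [ 0.041 -0.988  0.151]
 [-0.959  0.004  0.285]]
[[329.249 241.444]
 [328.952 223.149]
 [328.919 221.091]
 [328.628 203.185]] [[315.384 182.684]
 [315.927 217.561]
 [316.16  232.471]
 [316.58  259.457]]
```

View pics/c9.png

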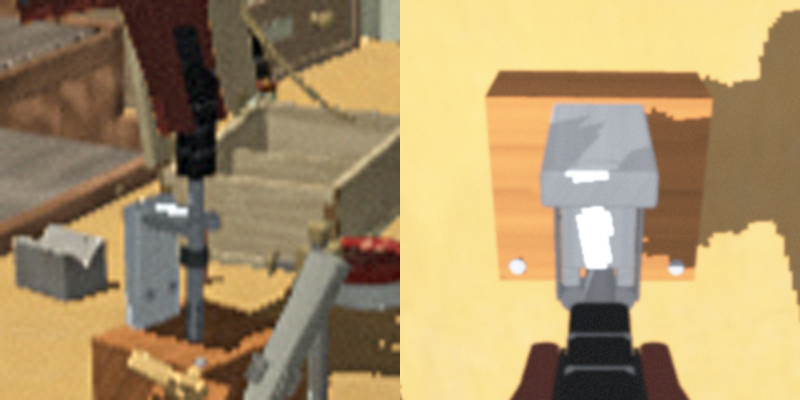

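The side crop shows the reamer upright with its neck in the clip and its collar at row 223.8, against 223.2 predicted when parked. I press down gently to make sure it reaches the bottom.

apply_moves([
  {"gripper": 0,"delta_pos": [0.1,0,-0.03],"dr": [0,0,0]},
  {"gripper": 0,"delta_pos": [0.1,0,-0.03],"dr": [0,0,0]},
  {"gripper": 0,"delta_pos": [0.1,0,-0.03],"dr": [0,0,0]},
  {"gripper": 0,"delta_pos": [0,0,0],"dr": [0,0,0]},
  {"gripper": 0,"delta_pos": [0,0,0],"dr": [0,0,0]},
])

```text
t: 15.07
ee_pos: [583.7, 29.6, 173.8]
orientation: [-1.802, 0.147, 2.417]
ft_force: [-1.4, -0.1, 4.6]
width: 17.9
```

apply_moves([
  {"gripper": 0,"delta_pos": [0.1,0,-0.03],"dr": [0,0,0]},
  {"gripper": 0,"delta_pos": [0.1,0,-0.03],"dr": [0,0,0]},
  {"gripper": 0,"delta_pos": [0,0,0],"dr": [0,0,0]},
  {"gripper": 0,"delta_pos": [0,0,0],"dr": [0,0,0]},
  {"gripper": 0,"delta_pos": [0,0,0],"dr": [0,0,0]},
])

```text
t: 15.48
ee_pos: [583.9, 29.6, 173.5]
orientation: [-1.802, 0.146, 2.416]
ft_force: [-4.3, 0.4, 17.2]
width: 17.9
```

The tip is on the bottom: the push gave 17 N. I relax, open and retreat along the fingers.

apply_moves([
  {"gripper": 0,"delta_pos": [-0.15,0,0.05],"dr": [0,0,0]},
  {"gripper": 0,"delta_pos": [0,0,0],"dr": [0,0,0]},
  {"gripper": 40,"delta_pos": [0,0,0],"dr": [0,0,0]},
  {"gripper": 60,"delta_pos": [0,0,0],"dr": [0,0,0]},
  {"gripper": 60,"delta_pos": [0,0,0],"dr": [0,0,0]},
])

```text
t: 15.9
ee_pos: [583.7, 29.6, 172.3]
orientation: [-1.801, 0.147, 2.417]
ft_force: [0.5, -0.3, -0.6]
width: 34.6
```

apply_moves([
  {"gripper": 60,"delta_pos": [0,0,0],"dr": [0,0,0]},
  {"gripper": 60,"delta_pos": [0,0,0],"dr": [0,0,0]},
  {"gripper": 60,"delta_pos": [0,0,0],"dr": [0,0,0]},
  {"gripper": 60,"delta_pos": [0,0,0],"dr": [0,0,0]},
  {"gripper": 60,"delta_pos": [0,0,0],"dr": [0,0,0]},
])

```text
t: 16.32
ee_pos: [583.7, 29.6, 172.6]
orientation: [-1.801, 0.147, 2.417]
ft_force: [-0.7, -0.5, -0.1]
width: 53.1
```

apply_moves([
  {"gripper": 60,"delta_pos": [-1,0,0],"dr": [0,0,0]},
  {"gripper": 60,"delta_pos": [-2.5,0,0],"dr": [0,0,0]},
  {"gripper": 60,"delta_pos": [-3,0,0],"dr": [0,0,0]},
  {"gripper": 60,"delta_pos": [-3,0,0],"dr": [0,0,0]},
  {"gripper": 60,"delta_pos": [-2,0,0],"dr": [0,0,0]},
])

```text
t: 16.73
ee_pos: [617.8, 24.7, 286.6]
orientation: [-1.805, 0.146, 2.413]
ft_force: [0.1, 0.3, -0.5]
width: 52.7
```

apply_moves([
  {"gripper": 60,"delta_pos": [0,0,0],"dr": [0,0,0]},
  {"gripper": 60,"delta_pos": [0,0,0],"dr": [0,0,0]},
  {"gripper": 60,"delta_pos": [0,0,0],"dr": [0,0,0]},
  {"gripper": 60,"delta_pos": [0,0,0],"dr": [0,0,0]},
  {"gripper": 60,"delta_pos": [0,0,0],"dr": [0,0,0]},
])

```text
t: 17.15
ee_pos: [615.3, 24.9, 281.5]
orientation: [-1.798, 0.147, 2.42]
ft_force: [0.2, 0.6, 0.5]
width: 52.3
```

Run:
```python
from h import *
xs=np.array([.988,-.156,0]);ys=np.array([.156,.988,0]);b0=np.array([580.3,27.5,0])+2*ys
w=shot('wrist','w10.png');d=shot('side','s10.png')
o=ctrl.get_obs();print(o['t'],o['ee_pos'],o['ft_force'],o['width'])
print(proj(d,[b0+[0,0,z] for z in (45,90,138,200)]),proj(w,[b0+[0,0,z] for z in (45,95,112,138,200)]))
a=cv2.resize(d['img'][160:260,280:380,::-1],(400,400),interpolation=cv2.INTER_CUBIC)
b=cv2.resize(w['img'][40:440,120:520,::-1],(400,400),interpolation=cv2.INTER_AREA)
cv2.imwrite('pics/c10.png',np.hstack([a,b]))
```

```text
17.25 [615.609  24.862 281.815] [-0.256  0.102 -0.218] 52.56758822739863
[[329.249 241.444]
 [328.952 223.149]
 [328.628 203.185]
 [328.199 176.688]] [[315.042 168.391]
 [315.378 190.786]
 [315.512 199.723]
 [315.742 215.026]
 [316.452 262.31 ]]
```

The viewer limit is reached, so I check numerically with the dark handle and collar in the side and top images.

Run:
```python
from h import *
d=np.load('pics/s10.png.npz');g=d['img'].max(2).astype(int)
for r in range(168,232,3):
    c=np.where(g[r,318:342]<60)[0]+318; print(r,(c.min(),c.max(),round(c.mean(),1)) if len(c) else None,end=' | ')
w=np.load('pics/w10.png.npz')
Rm=cv2.Rodrigues(np.array(w['rvec'],float))[0];t=np.array(w['tvec'],float).ravel()
v,uu=np.mgrid[0:480,0:640];ray=np.stack([uu,v,np.ones_like(v)],-1)@np.linalg.inv(w['mtx']).T
P=(ray*w['range_z'][...,None]-t)@Rm;b0=np.array([580.6,29.5,0]);q=P-b0
m=(np.hypot(q[...,0],q[...,1])<30)&(P[...,2]>185)&(P[...,2]<215)
print('\nhandle end: n',m.sum(),'centre',P[m].mean(0),'z p50/95',np.percentile(P[m][:,2],[50,95]))
a=np.load('pics/top1.png.npz')['img'].astype(int);n_=ctrl.get_image('top')['img'].astype(int)
for nm,u,vv in(('wax',339,297),('tin',416,237),('brass',309,200)):
    print(nm,abs(a-n_)[vv-12:vv+12,u-12:u+12].mean().round(1))
```

```text
168 None | 171 None | 174 None | 177 None | 180 (np.int64(325), np.int64(334), np.float64(329.5)) | 183 (np.int64(325), np.int64(334), np.float64(329.5)) | 186 (np.int64(325), np.int64(333), np.float64(329.0)) | 189 (np.int64(325), np.int64(334), np.float64(329.5)) | 192 (np.int64(325), np.int64(333), np.float64(329.0)) | 195 (np.int64(325), np.int64(333), np.float64(329.0)) | 198 (np.int64(325), np.int64(333), np.float64(329.0)) | 201 (np.int64(325), np.int64(333), np.float64(329.0)) | 204 (np.int64(325), np.int64(333), np.float64(329.0)) | 207 None | 210 None | 213 None | 216 None | 219 None | 222 (np.int64(331), np.int64(331), np.float64(331.0)) | 225 (np.int64(326), np.int64(331), np.float64(328.5)) | 228 None | 231 None | 
handle end: n 985 centre [579.745  31.685 196.612] z p50/95 [198.713 200.284]
wax 24.3
tin 32.5
brass 11.2
```

The handle end is at z about 199 (200 expected) and centred over the bore. The arm covers or shades the bystanders in the top view, so I check them in the side view before handing in.

Run:
```python
from h import *
a=np.load('pics/side1.png.npz')['img'];b=np.load('pics/s10.png.npz')['img']
for nm,u,v,r in(('wax',397,271,18),('tin',375,229,11),('brass',266,260,10)):
    t=a[v-r:v+r,u-r:u+r];s=b[v-r-10:v+r+10,u-r-10:u+r+10]
    _,m,_,l=cv2.minMaxLoc(cv2.matchTemplate(s,t,cv2.TM_CCOEFF_NORMED));print(nm,round(m,3),'shift px',l[0]-10,l[1]-10)
o=ctrl.get_obs();print(o['t'],o['ft_force'],abs(o['qvel']).max())
ctrl.close_job()
```

```text
wax 0.831 shift px 0 0
tin 0.596 shift px 0 -1
brass 0.996 shift px 0 0
17.3 [ 0.582 -0.592 -0.126] 0.006448280164936338
the job is handed in; nothing more can be done
```

The reamer is parked upright in the wooden stand and let go, and I handed the job in at 17.3 s. No verdict is reported.

**What I did:** I picked the reamer up by its handle, laid it in the sloping cradle, and released it there. I then took it again near the end of the handle and lowered the tip into the bore at about 0.5 rad tilt. Lowering and straightening together brought the neck into the clip. A light push seated the tip on the bottom, with 17 N of reaction. I then opened the gripper and backed away.

**Last checks:**
- **Reamer position:** the handle end measured z ≈ 199 mm (200 expected). It was centred within about 2 mm of the bore axis, and the reamer looked upright to about 0.03 rad. The collar was at its parked height.
- **Robot:** it was clear, with contact forces near zero.
- **Small things:** the brass weight, wax and tin matched their starting places in the side view within 1 pixel. The tin's match was weak (0.60), probably because of the arm's shadow.

**Checks that failed or disagreed:**
- The final picture could not be viewed because the limit of 12 was reached, so the last checks are numeric only.
- A before-and-after comparison from the top camera differed at all three small things. I put that down to the arm and its shadow and relied on the side view.
- Wrist-camera and arm-based estimates disagreed by 2–4 mm during the work. One depth-based tilt estimate was wrong, so I discarded it.

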